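# Weigh out the sound bar and punch-mark it

## Robot

A 7-joint arm with a two-finger parallel gripper is mounted at the origin on the work surface. World frame = base frame: x ahead of the robot, y to its left, z up, the work surface at z = 0. Lengths are in m, angles in degrees, forces in N, time in s.
With the tool pointing down it reaches from about 0.4 to 0.9 m from the base axis. Payload 5.5 kg.
Tool frame: the origin (TCP) lies at the very end of the fingers, on their centre line; the grasp point (between the pads) lies 19 mm behind it (ctrl.hold_point_z is the distance from the TCP to the grasp point, in m); z points along the fingers, y is the line along which they close (so a half turn about z gives the same grasp; the last joint's range is limited). The gripper opens to 92 mm and grips with 3 to 60 N. Pads are 19 mm wide; open, the fingers measure 130 mm over their backs; the gripper's body (75 mm by 190 mm) begins 47 mm behind the grasp point.
Start: joints at [-50.867, 28.699, -24.465, 88.831, 12.651, 65.22, -12.049], TCP at [0.265, 0.594, 0.227] pointing down, gripper open.
Joint ranges: [-164.97, 164.97], [-17.58, 116.51], [-87.97, 89.64], [11.32, 138.91], [-80.73, 260.73], [10.89, 115.49], [-147.41, 147.41]. Speed limits (degrees/s): [147.25, 147.25, 180, 180, 180, 180, 180].

## Interface

Orientations are given as a 3x3 rotation matrix whose columns are the frame's x, y, z axes.
In Python, from workcell import ctrl, eyes, workorder gives the robot as it stands.
- The arm moves only by the shell command python3 -m crank 'ROWS' [FORCE]. ROWS is JSON, a list that holds one entry, the list of rows, each a list of 7 numbers: the shift along the tool's x, y, z in units of 0.2 m (1.0 is 0.2 m), then the turn, a rotation vector about the tool's x, y, z in units of 180 degrees (1.0 is 180 degrees), then the finger opening in mm, from 0 to 91.8. In form: [[[x, y, z, rx, ry, rz, jaw], ...]]. A call has 1 to 12 rows; each row shifts and turns the commanded pose from where the row before left it, along the tool's axes as they then stand; what a row does not reach is not made up. A row lasts 1/12 s, in which the tool goes at most 41.7 mm and 7.16 degrees, less where a joint would pass 70% of its speed; a pose out of reach is approached as far as the arm can. A call with a number of a shift or a turn outside -1 to 1 is refused whole. A call with a gripper value outside its range is refused whole. The fingers move at their own pace and stop on an object; FORCE is the grip in N (left out, the last holds). Time passes only in rows, so rows that do not move let the fingers close. It gives the time, the measured TCP pose, the force, the opening and the grip force at its end, in the units of the state.
- ctrl.get_state(): the state, without advancing time (a new reading comes with each control period).
- eyes.camera(name): name is "scene" or "side" or "wrist"; returns the picture (384x512x3 uint8, blue, green, red); there is no depth.
- eyes.calibration(name): a dict with "fx", "fy", "cx", "cy" (pixels), "R" (3x3) and "t" (3): a world point X has camera coordinates R X + t. Camera axes: x right, y down, z forward; pixel columns grow to the right and rows downward; lengths in m; the calibration is good to about 2 mm. A picture is of the moment at which its call begins: read the wrist's pose just before it. calibration takes no time and is no camera call; for the wrist camera it gives the pose at the moment of the call.
- workorder.sign_off(): hands the job in; it is judged then, once.
The state is a dict: "time_s": time; "qpos": joint angles; "qvel": joint speeds; "joint_torque": joint torques, N m; "ee_pos": TCP position; "tool_rot": TCP orientation; "wrist_force": force on the tool from outside, world axes, zero at the start; "ft_torque": the same for the moment, N m; "gripper_width": finger opening in m; "finger_force": force on a finger pad.
Only numpy, scipy, OpenCV 4.12 (cv2) and the standard library are available. Lean on these libraries where they do the work, as an engineer would, in place of code of your own. Each camera call takes 0.05 s, during which the arm holds its last target. There are 200 camera calls.

## Task

Lay the two alike-looking metal bars on the balance, one on each pan, to find the heavier one. Lay the heavier bar flat in the marking nest between its end stops, leaving the lighter one on its pan, and press the automatic punch straight down on the cross at the middle of its top until it trips with a snap. Then stand the punch back upright in its block with its collar resting on it, leaving the bar in the nest and the other things on the bench in place.

Things in the scene. Friction and masses are not known exactly. Their poses are not given: they have to be found in the camera images.
- bar_a: one of two metal test bars that look alike but differ in weight (one about 0.13 kg, the other about 0.24 kg, not known which). Bright steel block 60 mm long (its x) x 22 mm wide (y) x 24 mm high (z), a thin dark cross scribed at the middle of its top. Origin at its centre. It starts in one of the rack's slots, cross up
- bar_b: the other bar: same description as bar_a, starts in the other slot
- rack: white plastic rack, fixed, origin at the centre of its underside, 34 mm (x) x 80 mm (y). Floor 16 mm high; two slots along x, 36 mm apart, between walls 8 mm thick that reach 45 mm above the table, 5 mm above the bars. The bars (3 mm play each side) overhang the rack by 13 mm at both ends, so they can only be taken by their two ends (60 mm apart)
- balance: equal-arm balance, white base, fixed, origin at the centre of its underside. Its two arms run along its y. Nothing on it stands higher than the pans
- beam (a joint): tilt of the balance's beam in rad: 0 level (empty), positive when the left (+y) pan goes down; stops at +-0.12. The lightly damped beam settles in about a second
- pan_left: flat round dark steel pan without rim, 104 mm across, 6 mm thick, on the +y end of the balance. Origin at the centre of its top face, 88 mm above the table when level, 115 mm from the balance's middle; it stays horizontal and moves up and down by 14 mm
- pan_right: the same pan on the -y end
- pan_left_top (a point): centre of the top face of the left pan
- pan_right_top (a point): centre of the top face of the right pan
- nest: marking nest: fixed grey anvil 100 x 44 x 20 mm, long along its x, origin at the centre of its underside. Two end stops 12 mm thick and 20 mm tall stand on it, 70 mm apart along x; the sides (+-y) are open. A bar goes in lengthwise between the stops with 5 mm play at each end, so it must be held by its long sides (22 mm apart); its top is then 44 mm above the table
- nest_floor (a point): centre of the nest's floor, 20 mm above the table, axes as the nest
- stand: punch stand: fixed aluminium block 60 x 60 x 70 mm with an upright 22 mm hole through its middle, origin at the centre of its underside
- stand_top (a point): centre of the mouth of the stand's hole, 70 mm above the table
- punch: automatic punch, steel, 0.16 kg, 116 mm long, z up along its axis. Origin at the middle of its grip (20 mm diameter, from 22 mm below to 24 mm above the origin). Below the grip a collar, 36 mm diameter, 8 mm thick (22 to 30 mm below the origin), on which fingertips can bear; then a shank 14 mm in diameter, 48 mm long, then the point. In the stand the collar rests on the block, origin 30 mm above stand_top
- punch_tip (a joint): how far the punch's point is pushed in, m: 0 free, 0.0085 fully in. The spring resists with about 11 N at the start and 13 N at 4 to 5 mm; it trips past 6.5 mm, where the force falls sharply, to about 3 N at 8.5 mm, and the point bottoms. It springs out again when lifted
- punch_point (a point): the very end of the point, on the punch's axis, 92 mm below its origin when free, 83.5 mm when fully pushed in
- jar: white plastic jar 42 x 50 mm, a bystander to be left in place; origin at its underside
- collar: aluminium clamp ring 44 mm across, 16 mm high, a bystander to be left in place; origin at its underside
- screwdriver: screwdriver lying on the bench, a bystander to be left in place; origin at its underside
- fitting: white plastic fitting 36 mm across, 35 mm high, a bystander to be left in place; origin at its underside
- clamp: small aluminium specimen clamp 50 x 30 x 34 mm, a bystander to be left in place; origin at its underside
- bottle: white bottle 54 x 120 mm, a bystander to be left in place; origin at its underside
- cup: grey cup 68 mm across, 70 mm high, a bystander to be left in place; origin at its underside
Mind the look-alikes: they are no part of the job. What is shaped like the punch but blue or yellow is not meant. What is shaped like the bar_a but turquoise is not meant.

How it is judged:
By the outcome, as a careful person would: the job done as asked, in the order asked, and still so for the second after the job is handed in, with the robot touching nothing.
It also fails if it takes over 69 s, if anything falls off the work surface, if the arm or the gripper's body presses on something with over 40 N, if the wrist force passes 120 N, or if a joint passes its speed limit or range.

## Working session

There is one attempt and no reset: what is moved stays moved. The work goes in short steps, Python scripts to look and compute and a shell command to move; the robot and the scene stay as the last step left them, time stands still between calls to the robot, and variables do not carry over. Pictures are saved under pics/ and viewed, at most 10 in all, crops included, and the job is handed in when it is done.

```bash
mkdir -p pics; ls; python3 - <<'E'
from workcell import ctrl, eyes
import cv2, numpy as np
for n in ("scene","side"):
    im=eyes.camera(n); cv2.imwrite(f"pics/{n}0.png",cv2.resize(im,(800,600),interpolation=cv2.INTER_CUBIC)); cv2.imwrite(f"pics/{n}_raw.png",im)
    c=eyes.calibration(n); print(n,c["fx"],c["cx"],c["cy"],(-c["R"].T@c["t"]).round(3),c["R"].round(3).tolist())
s=ctrl.get_state(); print(s["time_s"],s["ee_pos"],np.array(s["tool_rot"]).round(3).tolist(),s["gripper_width"],ctrl.hold_point_z)
E
```

```text
pics
scene 388.2050849583864 251.3327565536558 188.57104942128737 [ 0.984 -0.548  0.768] [[0.794, 0.608, -0.02], [0.423, -0.576, -0.7], [-0.437, 0.547, -0.714]]
side 449.07777146231166 256.30877929045124 193.87589543672226 [0.385 0.807 1.09 ] [[-0.972, -0.236, 0.016], [-0.19, 0.737, -0.648], [0.142, -0.633, -0.761]]
0.1 [0.26467867 0.59294832 0.22577602] [[-0.913, 0.408, -0.001], [0.408, 0.913, -0.002], [0.0, -0.002, -1.0]] 0.09180857952872956 0.0188
```

View pics/scene0.png

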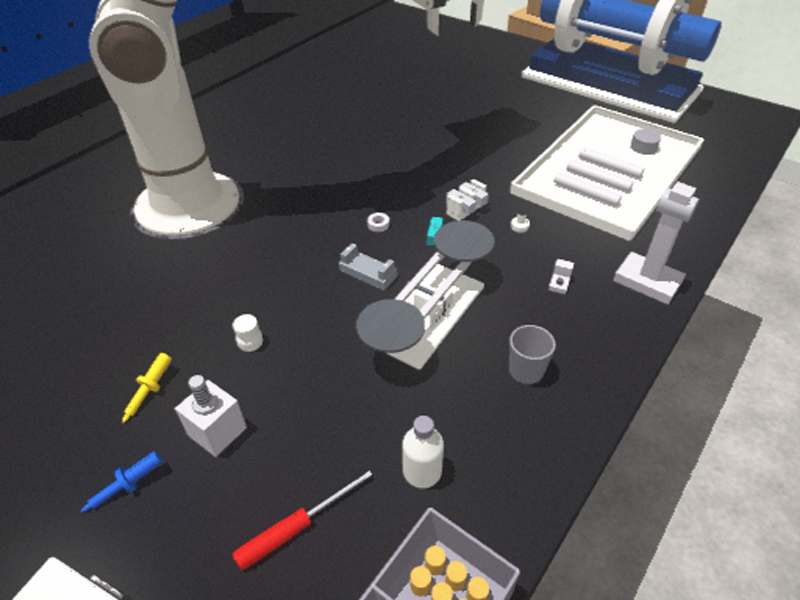

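View pics/side0.png

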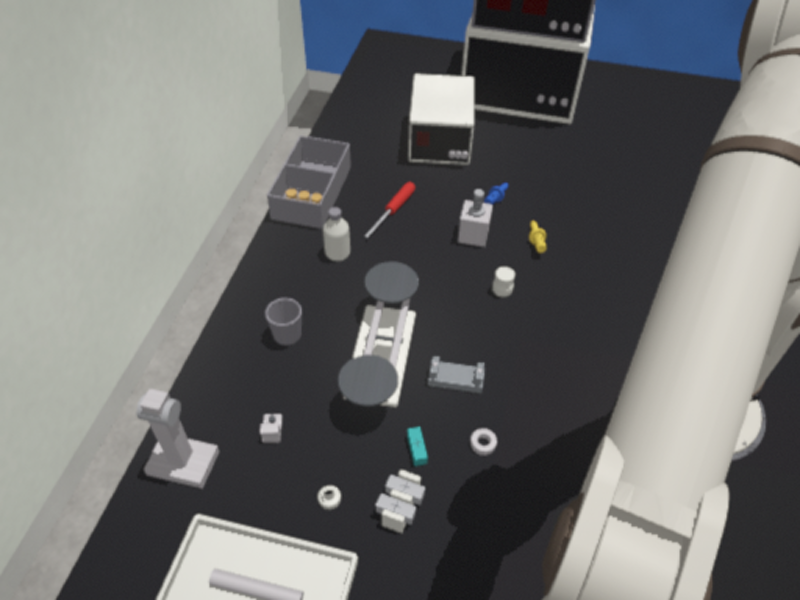

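The bench shows, in 800x600 pixels:
- **Steel punch:** in its block, scene (210,410), side (476,215). The blue (125,480) and yellow (148,385) ones are the look-alikes.
- **Rack:** two steel bars at scene (467,199), side (400,500). The turquoise bar at side (417,446) is a decoy.
- **Nest:** scene (368,266), side (457,375).
- **Balance pans:** side (391,283) and (368,380).

I'll confirm these in an enlarged composite.

```bash
cat > h.py <<'E'
import numpy as np, cv2
from workcell import ctrl, eyes
def ray(n,u,v,c=None):
    c=c or eyes.calibration(n); R=np.array(c["R"]);t=np.array(c["t"])
    d=R.T@np.array([(u-c["cx"])/c["fx"],(v-c["cy"])/c["fy"],1]); return -R.T@t,d/np.linalg.norm(d)
def onz(n,u,v,z,c=None):
    o,d=ray(n,u,v,c); return o+d*(z-o[2])/d[2]
def proj(n,X,c=None):
    c=c or eyes.calibration(n); p=np.array(c["R"])@X+np.array(c["t"]); return c["fx"]*p[0]/p[2]+c["cx"],c["fy"]*p[1]/p[2]+c["cy"]
def tri(a,b):
    (o,d),(p,e)=a,b; s=np.linalg.lstsq(np.c_[d,-e],p-o,rcond=None)[0]; A=o+s[0]*d;B=p+s[1]*e; return (A+B)/2,np.linalg.norm(A-B)
def crop(im,u,v,w,h,W=400,H=300): return cv2.resize(im[v-h//2:v+h//2,u-w//2:u+w//2],(W,H),interpolation=cv2.INTER_CUBIC)
E
python3 - <<'E'
import cv2,numpy as np; from h import crop
s=cv2.imread("pics/side_raw.png"); 
t=[crop(s,256,320,64,48),crop(s,292,240,64,48),crop(s,304,140,64,48),crop(s,243,212,96,72)]
cv2.imwrite("pics/tiles.png",np.vstack([np.hstack(t[:2]),np.hstack(t[2:])]))
E
```

```text
(no output)
```

View pics/tiles.png

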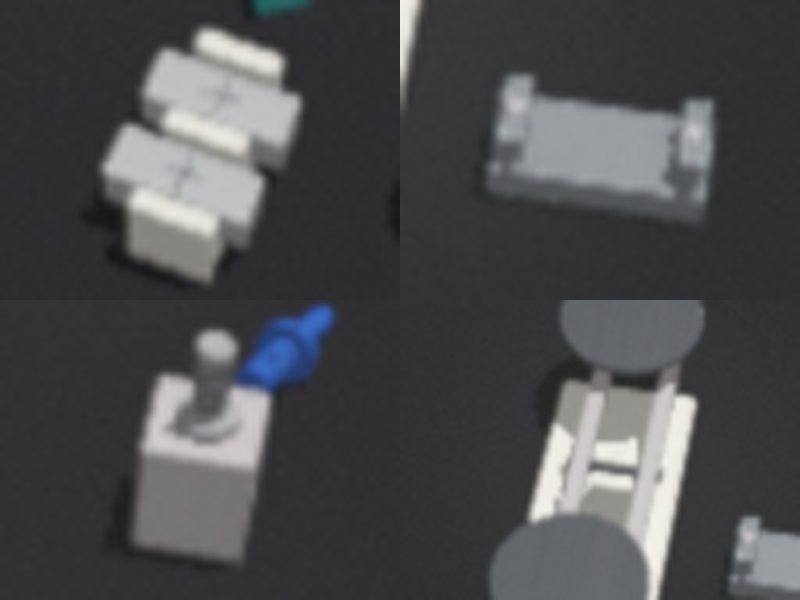

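The composite confirms both steel bars, with crosses at raw side pixels (259.8,311.2) and (253.6,323.8). It also shows the grey nest and the steel punch in its block, and the blue punch lies behind and is not the one. Next I work out their positions.

```bash
python3 - <<'E'
from h import *
k=1/1.5625
f=lambda o,u,v,z:onz("side",o[0]+u/6.25,o[1]+v/6.25,z)
P=lambda n,a:print(n,np.round(a,4))
r=(224,296);ne=(260,216);st=(272,116)
P("bar1",f(r,224,95,.040));P("bar2",f(r,185,174,.040))
a=f(r,125,125,.04);b=f(r,265,178,.04);P("axis2",b-a);print(np.degrees(np.arctan2(*(b-a)[1::-1])),np.linalg.norm(b-a))
a=f(r,162,48,.04);b=f(r,301,97,.04);print(np.degrees(np.arctan2(*(b-a)[1::-1])),np.linalg.norm(b-a))
a=f(ne,117,90,.04);b=f(ne,298,118,.04);P("nest",(a+b)/2);print(np.degrees(np.arctan2(*(b-a)[1::-1])),np.linalg.norm(b-a))
a=f(ne,90,180,.02);b=f(ne,303,205,.02);print("edge",np.degrees(np.arctan2(*(b-a)[1::-1])),np.linalg.norm(b-a),(a+b)/2)
P("punch",f(st,215,45,.124));P("stand",f(st,209,121,.07))
P("panA",onz("side",391*k,283*k,.088));P("panB",onz("side",368*k,380*k,.088))
P("panA2",onz("scene",391*k,325*k,.088));P("panB2",onz("scene",464*k,240*k,.088))
E
```

```text
bar1 [0.4799 0.3083 0.04  ]
bar2 [0.4871 0.3446 0.04  ]
axis2 [-0.0592  0.0081  0.    ]
172.19791108320544 0.05970422710781067
173.1761292946186 0.05988365718371654
nest [0.4433 0.0496 0.04  ]
-176.4992570040264 0.08363802352734746
edge -173.74344095227679 0.09739494966587584 [0.44012584 0.08499729 0.02      ]
punch [ 0.4775 -0.3322  0.124 ]
stand [ 0.4755 -0.3336  0.07  ]
panA [ 0.6007 -0.0703  0.088 ]
panB [0.5841 0.1566 0.088 ]
panA2 [ 0.6053 -0.0787  0.088 ]
panB2 [0.5876 0.15   0.088 ]
```

```bash
cat >> h.py <<'E'
def st():
    s=ctrl.get_state(); p=np.array(s["ee_pos"]);R=np.array(s["tool_rot"]); return s,p,R
def to(x,y,z,yaw=None):
    "remaining shift in tool units (at current orientation), and rz for tool-y heading yaw"
    s,p,R=st(); a=np.degrees(np.arctan2(R[1,1],R[0,1])); d=R.T@(np.array([x,y,z])-p)/.2
    print("t",round(s["time_s"],2),"p",p.round(4),"yaw",round(a,2),"tilt",R[:2,2].round(4),"w",round(s["gripper_width"],4),"F",np.round(s["wrist_force"],1),"ff",np.round(s["finger_force"],1))
    if yaw is not None: print("  rz",round(-(((yaw-a+180)%360)-180)/180,4))
    print("  shift now",d.round(4))
    if yaw is not None:
        b=np.radians(yaw); c,sn=np.cos(b),np.sin(b); w=np.array([x,y,z])-p
        print("  shift after turn",(np.array([-sn*w[0]+c*w[1],c*w[0]+sn*w[1],-w[2]])/.2).round(4))
E
python3 -m crank '[[[-0.1715,-0.086,0,0,0,0,91],[-0.1715,-0.086,0,0,0,0,91],[-0.1715,-0.086,0,0,0,0,91],[-0.1715,-0.086,0,0,0,0,91],[-0.1715,-0.086,0,0,0,0,91],[-0.1715,-0.086,0,0,0,0,91],[-0.1715,-0.086,0,0,0,0,91],[-0.1715,-0.086,0,0,0,0,91],[-0.1715,-0.086,0,0,0,0,91],[0,0,0,0,0,0.0375,91],[0,0,0,0,0,0.0375,91],[0,0,0,0,0,0.0375,91]]]'
python3 -m crank '[[[0,0,0,0,0,0.0375,91],[0,0,0,0,0,0.0375,91],[0,0,0,0,0,0.0375,91],[0,0,0,0,0,0.0375,91],[0,0,0,0,0,0.0375,91],[0,0,0,0,0,0.0375,91],[0,0,0,0,0,0.0375,91],[0,0,0,0,0,0.0375,91],[0,0,0,0,0,0,91],[0,0,0,0,0,0,91]]]' 30
python3 - <<'E'
from h import *
to(.4835,.3265,.225,-8)
c=eyes.calibration("wrist"); im=eyes.camera("wrist"); cv2.imwrite("pics/w1.png",im)
print((-np.array(c["R"]).T@c["t"]).round(3),[np.round(proj("wrist",np.array(X),c),1) for X in ([.4799,.3083,.04],[.4871,.3446,.04])])
import pickle; pickle.dump(c,open("w1.pkl","wb"))
E
```

```text
time_s: 1.1
ee_pos: [0.4843, 0.3249, 0.2262]
tool_rot: [[-0.71, 0.705, -0.001], [0.705, 0.71, -0.001], [0.0, -0.001, -1.0]]
wrist_force: [-0.3, 0.9, 0.2]
gripper_width: 0.0907
finger_force: 0.0
time_s: 1.93
ee_pos: [0.4834, 0.3263, 0.2264]
tool_rot: [[0.141, 0.99, -0.001], [0.99, -0.141, -0.001], [-0.001, -0.0, -1.0]]
wrist_force: [0.6, -0.3, 0.4]
gripper_width: 0.0908
finger_force: 0.0
t 1.93 p [0.4834 0.3263 0.2264] yaw -8.09 tilt [-0.0005 -0.0005] w 0.0908 F [ 0.6 -0.3  0.4] ff 0.0
  rz -0.0005
  shift now [0.0008 0.0005 0.0068]
  shift after turn [0.0008 0.0005 0.0068]
[0.494 0.392 0.384] [array([256.6, 185.2]), array([258.4, 153.1])]
```

View pics/w1.png

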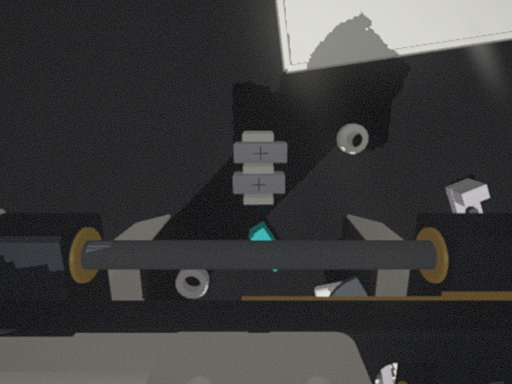

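The wrist view shows the two bars horizontal, so yaw −8° fits. Their crosses are at (258.5,184.5) and (260,153.5).

```bash
python3 - <<'E'
from h import *; import pickle
c=pickle.load(open("w1.pkl","rb"))
g=cv2.cvtColor(cv2.imread("pics/w1.png"),cv2.COLOR_BGR2GRAY)
for (u,v) in ((258.5,184.5),(260,153.5)): 
    X=onz("wrist",u,v,.04,c); print(X.round(4)); to(X[0],X[1],.021)
# bar outline rows
m=((g>70)&(g<140)).astype(np.uint8); m[:125]=0;m[210:]=0;m[:,:225]=0;m[:,295:]=0
for k in cv2.findContours(m,0,1)[0]:
    if cv2.contourArea(k)>100: print(cv2.minAreaRect(k))
E
```

```text
[0.4821 0.3088 0.04  ]
t 1.98 p [0.4834 0.3264 0.2264] yaw -8.07 tilt [-0.0005 -0.0004] w 0.0911 F [-0.8 -0.8 -0.4] ff 0.0
  shift now [-0.0875  0.0063  1.0273]
[0.4888 0.3439 0.04  ]
t 1.98 p [0.4834 0.3264 0.2264] yaw -8.07 tilt [-0.0005 -0.0004] w 0.0911 F [-0.8 -0.8 -0.4] ff 0.0
  shift now [0.0909 0.0147 1.0272]
((259.0, 167.5), (73.0, 54.0), 90.0)
```

```bash
python3 -m crank '[[[0.0909,0.0147,0.1,0,0,0,91],[0,0,0.2,0,0,0,80],[0,0,0.2,0,0,0,80],[0,0,0.2,0,0,0,80],[0,0,0.2,0,0,0,80],[0,0,0.09,0,0,0,80],[0,0,0.037,0,0,0,80],[0,0,0,0,0,0,80]]]' 30
python3 -m crank '[[[0,0,0,0,0,0,50],[0,0,0,0,0,0,50],[0,0,0,0,0,0,50],[0,0,0,0,0,0,50],[0,0,0,0,0,0,50],[0,0,0,0,0,0,50]]]' 30
python3 - <<'E'
from h import *
to(.4888,.3439,.021,-8)
E
```

```text
time_s: 2.65
ee_pos: [0.4878, 0.343, 0.0192]
tool_rot: [[0.143, 0.99, -0.004], [0.99, -0.143, -0.002], [-0.003, -0.003, -1.0]]
wrist_force: [-0.8, 0.4, 0.3]
gripper_width: 0.0798
finger_force: 0.0
time_s: 3.15
ee_pos: [0.49, 0.3451, 0.0233]
tool_rot: [[0.144, 0.99, 0.002], [0.99, -0.144, 0.002], [0.002, 0.002, -1.0]]
wrist_force: [-1.7, 0.4, 6.5]
gripper_width: 0.0596
finger_force: 30.0
t 3.15 p [0.49   0.3451 0.0233] yaw -8.28 tilt [0.0021 0.002 ] w 0.0596 F [-1.7  0.4  6.5] ff 30.0
  rz -0.0016
  shift now [-0.0069 -0.0053  0.0114]
  shift after turn [-0.0068 -0.0053  0.0114]
```

```bash
python3 -m crank '[[[0,0,-0.03,0,0,0,50],[0,0,-0.1,0,0,0,50],[0,0,-0.2,0,0,0,50],[0,0,-0.2,0,0,0,50],[0,0,-0.2,0,0,0,50],[0,0,0,0,0,0,50],[0,0,0,0,0,0,50]]]' 30
python3 - <<'E'
from h import *
to(.603,-.0745,.15,-8)
im=eyes.camera("side"); cv2.imwrite("pics/s2.png",im)
E
```

```text
time_s: 3.73
ee_pos: [0.4912, 0.3451, 0.171]
tool_rot: [[0.145, 0.989, 0.006], [0.989, -0.145, 0.004], [0.005, 0.005, -1.0]]
wrist_force: [0.4, 1.4, -3.2]
gripper_width: 0.0596
finger_force: 30.0
t 3.73 p [0.4912 0.3451 0.171 ] yaw -8.31 tilt [0.0058 0.0039] w 0.0596 F [ 0.4  1.4 -3.2] ff 30.0
  rz -0.0017
  shift now [-1.9958  0.856   0.0999]
  shift after turn [-2.      0.8457  0.1048]
```

```bash
python3 -m crank '[[[-0.1815,0.0778,0,0,0,0,50],[-0.1815,0.0778,0,0,0,0,50],[-0.1815,0.0778,0,0,0,0,50],[-0.1815,0.0778,0,0,0,0,50],[-0.1815,0.0778,0,0,0,0,50],[-0.1815,0.0778,0,0,0,0,50],[-0.1815,0.0778,0,0,0,0,50],[-0.1815,0.0778,0,0,0,0,50],[-0.1815,0.0778,0,0,0,0,50],[-0.1815,0.0778,0,0,0,0,50],[-0.1815,0.0778,0,0,0,0,50],[0,0,0,0,0,0,50]]]' 30
python3 -m crank '[[[0,0,0.05,0,0,0,50],[0,0,0.1,0,0,0,50],[0,0,0,0,0,0,50],[0,0,0,0,0,0,50],[0,0,0,0,0,0,50]]]' 30
python3 - <<'E'
from h import *
to(.603,-.0745,.094,-8)
c=eyes.calibration("wrist"); im=eyes.camera("wrist"); im2=eyes.camera("side")
print("pan proj",[np.round(proj("wrist",np.array([.603+.052*np.cos(a),-.0745+.052*np.sin(a),.088]),c),0).tolist() for a in (0,1.57,3.14,4.71)])
cv2.imwrite("pics/w2.png",np.hstack([cv2.resize(im,(400,300)),crop(im2,255,170,128,96)]))
E
```

```text
time_s: 4.78
ee_pos: [0.5999, -0.0884, 0.165]
tool_rot: [[0.156, 0.988, -0.003], [0.988, -0.156, -0.007], [-0.007, -0.002, -1.0]]
wrist_force: [-0.0, -3.1, -1.7]
gripper_width: 0.06
finger_force: 30.0
time_s: 5.2
ee_pos: [0.6002, -0.0746, 0.1365]
tool_rot: [[0.143, 0.99, -0.002], [0.99, -0.143, 0.001], [0.0, -0.002, -1.0]]
wrist_force: [0.5, 0.6, -2.3]
gripper_width: 0.0597
finger_force: 30.0
t 5.2 p [ 0.6002 -0.0746  0.1365] yaw -8.2 tilt [-0.0022  0.0005] w 0.0597 F [ 0.5  0.6 -2.3] ff 30.0
  rz -0.0011
  shift now [0.0023 0.0144 0.2125]
  shift after turn [0.0022 0.014  0.2125]
pan proj [[335.0, 196.0], [250.0, 132.0], [188.0, 216.0], [270.0, 273.0]]
```

View pics/w2.png

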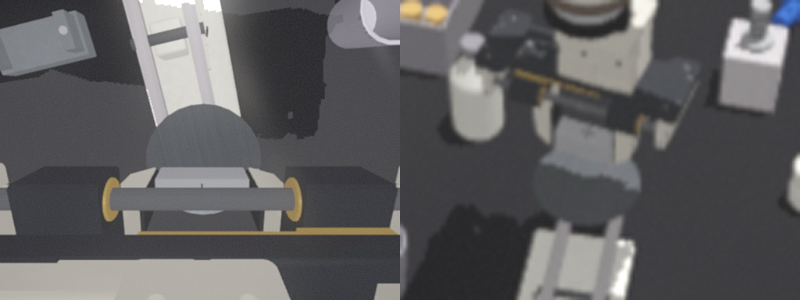

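Bar held level, and the pan sits exactly where predicted (edges at 188 and 334 px, top at 133 px). Lowering now.

```bash
python3 -m crank '[[[0.002,0.014,0.1,0,0,0,50],[0,0,0.08,0,0,0,50],[0,0,0.03,0,0,0,50],[0,0,0.02,0,0,0,50],[0,0,0.02,0,0,0,50],[0,0,0.02,0,0,0,50],[0,0,0,0,0,0,50],[0,0,0,0,0,0,50]]]' 30
python3 - <<'E'
from h import *
to(.603,-.0745,.080,-8)
E
```

```text
time_s: 5.97
ee_pos: [0.604, -0.0759, 0.0837]
tool_rot: [[0.144, 0.99, 0.001], [0.99, -0.144, -0.0], [0.0, 0.001, -1.0]]
wrist_force: [0.1, -0.1, -1.8]
gripper_width: 0.0598
finger_force: 30.0
t 5.97 p [ 0.604  -0.0759  0.0837] yaw -8.3 tilt [ 0.0005 -0.    ] w 0.0598 F [ 0.1 -0.1 -1.8] ff 30.0
  rz -0.0017
  shift now [ 0.0062 -0.0062  0.0186]
  shift after turn [ 0.0062 -0.0062  0.0186]
```

```bash
python3 -m crank '[[[0,0,0.01,0,0,0,50],[0,0,0.005,0,0,0,50],[0,0,0,0,0,0,50]]]' 30
python3 -m crank '[[[0,0,0.005,0,0,0,50],[0,0,0,0,0,0,50]]]' 30
```

```text
time_s: 6.22
ee_pos: [0.6044, -0.0759, 0.0814]
tool_rot: [[0.144, 0.99, 0.001], [0.99, -0.144, -0.0], [0.0, 0.001, -1.0]]
wrist_force: [-1.0, 0.0, 3.5]
gripper_width: 0.0596
finger_force: 30.0
time_s: 6.38
ee_pos: [0.6044, -0.076, 0.0812]
tool_rot: [[0.144, 0.99, 0.001], [0.99, -0.144, -0.0], [0.0, 0.001, -1.0]]
wrist_force: [-4.0, 0.1, 10.8]
gripper_width: 0.0596
finger_force: 30.0
```

```bash
python3 -m crank '[[[0,0,-0.006,0,0,0,50],[0,0,0,0,0,0,70],[0,0,0,0,0,0,76],[0,0,0,0,0,0,80],[0,0,-0.05,0,0,0,80],[0,0,-0.15,0,0,0,80],[0,0,-0.2,0,0,0,80],[0,0,0,0,0,0,80]]]' 30
python3 - <<'E'
from h import *
to(.4821,.3088,.1635,-8)
E
```

```text
time_s: 7.05
ee_pos: [0.6089, -0.0764, 0.1686]
tool_rot: [[0.145, 0.989, 0.012], [0.989, -0.145, -0.001], [0.001, 0.012, -1.0]]
wrist_force: [1.4, -1.1, 1.2]
gripper_width: 0.0797
finger_force: 0.0
t 7.05 p [ 0.6089 -0.0764  0.1686] yaw -8.32 tilt [ 0.0121 -0.001 ] w 0.0797 F [ 1.4 -1.1  1.2] ff 0.0
  rz -0.0018
  shift now [ 1.8143 -0.9061  0.0159]
  shift after turn [ 1.8193 -0.8958  0.0255]
```

```bash
python3 -m crank '[[[0.165,-0.0815,0,0,0,0,80],[0.165,-0.0815,0,0,0,0,80],[0.165,-0.0815,0,0,0,0,80],[0.165,-0.0815,0,0,0,0,80],[0.165,-0.0815,0,0,0,0,80],[0.165,-0.0815,0,0,0,0,80],[0.165,-0.0815,0,0,0,0,80],[0.165,-0.0815,0,0,0,0,80],[0.165,-0.0815,0,0,0,0,80],[0.165,-0.0815,0,0,0,0,80],[0.165,-0.0815,0,0,0,0,80],[0,0,0,0,0,0,80]]]'
python3 -m crank '[[[0,0,0,0,0,0,80],[0,0,0,0,0,0,80],[0,0,0,0,0,0,80]]]'
python3 - <<'E'
from h import *
to(.4821,.3088,.021,-8)
E
```

```text
time_s: 8.05
ee_pos: [0.4746, 0.3193, 0.1616]
tool_rot: [[0.133, 0.991, -0.0], [0.991, -0.133, 0.006], [0.006, -0.001, -1.0]]
wrist_force: [0.2, 1.2, -0.1]
gripper_width: 0.0796
finger_force: 0.0
time_s: 8.3
ee_pos: [0.4797, 0.3075, 0.1607]
tool_rot: [[0.147, 0.989, 0.001], [0.989, -0.147, -0.001], [-0.001, 0.001, -1.0]]
wrist_force: [0.1, -1.0, -0.2]
gripper_width: 0.0802
finger_force: 0.0
t 8.3 p [0.4797 0.3075 0.1607] yaw -8.43 tilt [ 0.0005 -0.0009] w 0.0802 F [ 0.1 -1.  -0.2] ff 0.0
  rz -0.0024
  shift now [0.0088 0.0106 0.6984]
  shift after turn [0.0082 0.0111 0.6984]
```

```bash
python3 -m crank '[[[0.0085,0.0108,0.1,0,0,-0.002,80],[0,0,0.2,0,0,0,80],[0,0,0.2,0,0,0,80],[0,0,0.15,0,0,0,80],[0,0,0.048,0,0,0,80],[0,0,0,0,0,0,80],[0,0,0,0,0,0,50],[0,0,0,0,0,0,50],[0,0,0,0,0,0,50],[0,0,0,0,0,0,50],[0,0,0,0,0,0,50]]]' 30
python3 -m crank '[[[0,0,-0.03,0,0,0,50],[0,0,-0.1,0,0,0,50],[0,0,-0.2,0,0,0,50],[0,0,-0.2,0,0,0,50],[0,0,-0.2,0,0,0,50],[0,0,0,0,0,0,50],[0,0,0,0,0,0,50]]]' 30
python3 - <<'E'
from h import *
to(.586,.153,.16,-8)
E
```

```text
time_s: 9.22
ee_pos: [0.4826, 0.3115, 0.0231]
tool_rot: [[0.138, 0.99, 0.003], [0.99, -0.138, 0.002], [0.002, 0.003, -1.0]]
wrist_force: [-0.8, -0.4, 7.9]
gripper_width: 0.0595
finger_force: 30.0
time_s: 9.8
ee_pos: [0.483, 0.312, 0.1706]
tool_rot: [[0.138, 0.99, 0.006], [0.99, -0.138, 0.004], [0.005, 0.005, -1.0]]
wrist_force: [0.4, -0.7, -1.0]
gripper_width: 0.0597
finger_force: 30.0
t 9.8 p [0.483  0.312  0.1706] yaw -7.94 tilt [0.0059 0.0039] w 0.0597 F [ 0.4 -0.7 -1. ] ff 30.0
  rz 0.0004
  shift now [-0.7164  0.6195  0.0531]
  shift after turn [-0.7154  0.6205  0.0531]
```

```bash
python3 -m crank '[[[-0.1193,0.1033,0,0,0,0,50],[-0.1193,0.1033,0,0,0,0,50],[-0.1193,0.1033,0,0,0,0,50],[-0.1193,0.1033,0,0,0,0,50],[-0.1193,0.1033,0,0,0,0,50],[-0.1193,0.1033,0,0,0,0,50],[0,0,0,0,0,0,50],[0,0,0.1,0,0,0,50],[0,0,0,0,0,0,50],[0,0,0,0,0,0,50],[0,0,0,0,0,0,50],[0,0,0,0,0,0,50]]]' 30
python3 - <<'E'
from h import *
to(.586,.153,.112,-8)
c=eyes.calibration("wrist"); im=eyes.camera("wrist"); im2=eyes.camera("side")
print("pan proj",[np.round(np.array(proj("wrist",np.array([.586+.052*np.cos(a),.153+.052*np.sin(a),.102]),c))*.78,0).tolist() for a in (0,1.57,3.14,4.71)])
cv2.imwrite("pics/w3.png",np.hstack([cv2.resize(im,(400,300)),crop(im2,245,210,128,96)]))
E
```

```text
time_s: 10.8
ee_pos: [0.584, 0.1524, 0.1472]
tool_rot: [[0.137, 0.991, -0.0], [0.991, -0.137, 0.0], [0.0, -0.0, -1.0]]
wrist_force: [-0.3, -0.6, -1.7]
gripper_width: 0.0596
finger_force: 30.0
t 10.8 p [0.584  0.1524 0.1472] yaw -7.88 tilt [-0.0001  0.0002] w 0.0596 F [-0.3 -0.6 -1.7] ff 30.0
  rz 0.0007
  shift now [0.0043 0.0098 0.1759]
  shift after turn [0.0043 0.0097 0.1759]
pan proj [[261.0, 154.0], [194.0, 103.0], [145.0, 169.0], [210.0, 214.0]]
```

View pics/w3.png

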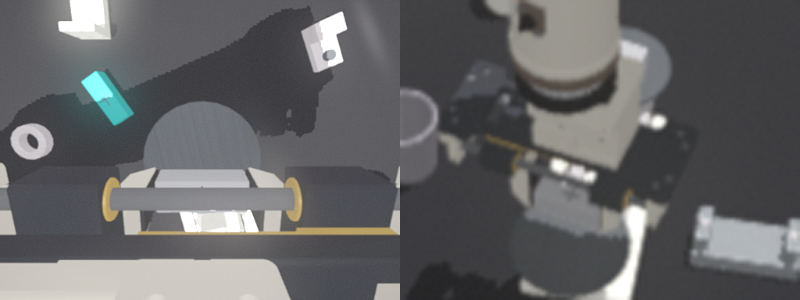

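```bash
python3 -m crank '[[[0.004,0.0098,0.1,0,0,0,50],[0,0,0.05,0,0,0,50],[0,0,0.02,0,0,0,50],[0,0,0.01,0,0,0,50],[0,0,0,0,0,0,50],[0,0,0,0,0,0,50]]]' 30
python3 -m crank '[[[0,0,0.01,0,0,0,50],[0,0,0,0,0,0,50],[0,0,0,0,0,0,50]]]' 30
```

```text
time_s: 11.4
ee_pos: [0.5864, 0.1523, 0.1113]
tool_rot: [[0.138, 0.99, 0.0], [0.99, -0.138, 0.0], [0.0, 0.0, -1.0]]
wrist_force: [0.1, 0.1, -0.4]
gripper_width: 0.0597
finger_force: 30.0
time_s: 11.65
ee_pos: [0.5864, 0.1522, 0.1092]
tool_rot: [[0.138, 0.99, 0.0], [0.99, -0.138, 0.0], [0.0, 0.0, -1.0]]
wrist_force: [-0.1, 0.0, -1.4]
gripper_width: 0.0601
finger_force: 30.0
```

```bash
python3 -m crank '[[[0,0,0,0,0,0,70],[0,0,0,0,0,0,80],[0,0,0,0,0,0,80],[0,0,-0.03,0,0,0,80],[0,0,-0.2,0,0,0,80],[0,0,-0.2,0,0,0,80],[-0.2,-0.05,-0.05,0,0,0,80],[-0.2,-0.05,0,0,0,0,80],[-0.2,-0.05,0,0,0,0,80],[0,0,0,0,0,0,80],[0,0,0,0,0,0,80],[0,0,0,0,0,0,80]]]' 30
python3 - <<'E'
from h import *
import pickle
to(.586,.153,.1,-8)
c=eyes.calibration("wrist"); im=eyes.camera("wrist"); im2=eyes.camera("side"); im3=eyes.camera("scene")
pickle.dump(c,open("w4.pkl","wb")); cv2.imwrite("pics/w4raw.png",im); cv2.imwrite("pics/s4raw.png",im2); cv2.imwrite("pics/c4raw.png",im3)
cv2.imwrite("pics/w4.png",np.vstack([np.hstack([cv2.resize(im,(400,300)),crop(im2,243,212,96,72)]),np.hstack([crop(im3,275,178,96,72),crop(im2,256,200,160,120)])]))
E
```

```text
time_s: 12.65
ee_pos: [0.5406, 0.0384, 0.2055]
tool_rot: [[0.139, 0.99, 0.001], [0.99, -0.139, 0.001], [0.001, 0.001, -1.0]]
wrist_force: [0.4, 0.4, -0.1]
gripper_width: 0.0801
finger_force: 0.0
t 12.65 p [0.5406 0.0384 0.2055] yaw -7.98 tilt [0.0012 0.0007] w 0.0801 F [ 0.4  0.4 -0.1] ff 0.0
  rz 0.0001
  shift now [0.5986 0.1449 0.528 ]
  shift after turn [0.5991 0.1453 0.5273]
```

View pics/w4.png

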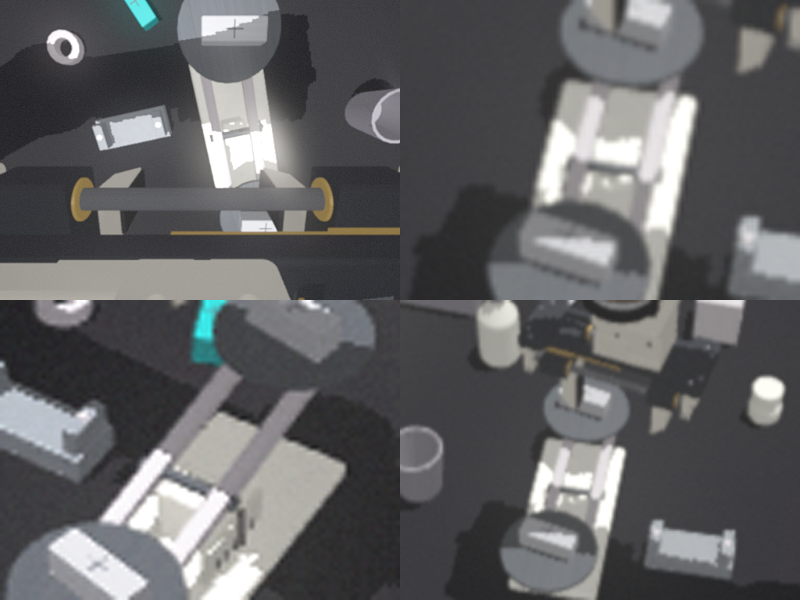

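In the side view the right (−y) pan has moved down in the image and the left one up. I'll check the heights by triangulating the crosses and get the nest from the wrist view.

```bash
python3 - <<'E'
from h import *; import pickle
c=pickle.load(open("w4.pkl","rb")); w=lambda u,v:ray("wrist",u*1.28,v*1.28,c)
print("left cross w+side",tri(w(234.5,29),ray("side",195+172/4.167,176+241/4.167)))
print("right cross w+scene",tri(w(265,228),ray("scene",227+97/4.167,142+265/4.167)))
for z in (.098,.126): print(z,onz("wrist",234.5*1.28,29*1.28,z,c).round(4),"R",onz("wrist",265*1.28,228*1.28,z,c).round(4))
im=cv2.imread("pics/w4raw.png")
t=crop(im,170,164,128,96,800,600)
cv2.imwrite("pics/nest.png",t)
E
```

```text
left cross w+side (array([0.58551957, 0.14931532, 0.12171583]), np.float64(0.004395758874907811))
right cross w+scene (array([ 0.60527655, -0.07819764,  0.09590411]), np.float64(6.625831032982516e-06))
0.098 [0.5914 0.154  0.098 ] R [ 0.6049 -0.0768  0.098 ]
0.126 [0.5871 0.1487 0.126 ] R [ 0.5992 -0.0577  0.126 ]
```

View pics/nest.png

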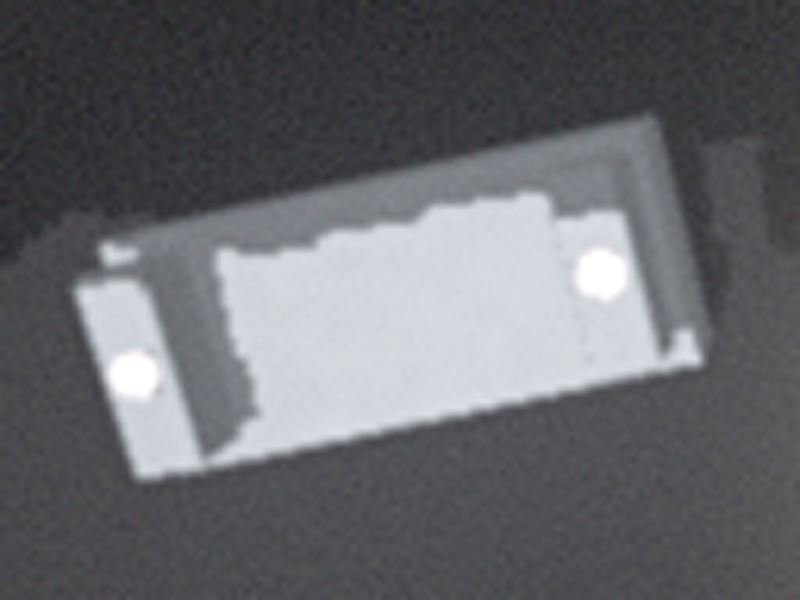

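The triangulated heights confirm it: the left cross is at 0.122 and the right at 0.096, so the bar on the right pan is the heavier. In the nest crop, the stop tops are centred near (142,377) and (608,288), and the anvil corners are at (105,243), (655,118) and (703,365).

```bash
python3 - <<'E'
from h import *; import pickle
c=pickle.load(open("w4.pkl","rb")); f=lambda u,v,z:onz("wrist",106+u/6.25,116+v/6.25,z,c)
an=lambda d:np.degrees(np.arctan2(d[1],d[0]))
L,R=f(142,377,.04),f(608,288,.04); print("stops",L.round(4),R.round(4),(L+R)/2,np.linalg.norm(R-L),an(R-L))
a,b,d=f(105,243,.02),f(655,118,.02),f(703,365,.02); print("anvil",(a+d)/2,np.linalg.norm(b-a),np.linalg.norm(d-b),an(b-a),an(d-b))
e,g=f(137,478,.04),f(75,290,.04); print("stop long edge",an(g-e),np.linalg.norm(g-e))
to(.6045,-.0765,.0812,82)
E
```

```text
stops [0.4041 0.0543 0.04  ] [0.4859 0.0584 0.04  ] [0.44502267 0.05635754 0.04      ] 0.08186609238105008 2.8582666253483406
anvil [0.44539968 0.05767035 0.02      ] 0.10148038317136962 0.04487364126328371 4.5904349054697 -88.95086761043213
stop long edge 94.14848705243347 0.033699127434746255
t 12.8 p [0.5406 0.0399 0.2048] yaw -7.8 tilt [0.0003 0.0007] w 0.0797 F [-0.1  0.2  0.9] ff 0.0
  rz -0.4989
  shift now [-0.5337  0.3955  0.6178]
  shift after turn [-0.3974 -0.5318  0.6181]
```

```bash
python3 -m crank '[[[0,0,0,0,0,-0.0395,60],[0,0,0,0,0,-0.0395,50],[0,0,0,0,0,-0.0395,50],[0,0,0,0,0,-0.0395,50],[0,0,0,0,0,-0.0395,50],[0,0,0,0,0,-0.0395,50],[0,0,0,0,0,-0.0395,50],[0,0,0,0,0,-0.0395,50],[0,0,0,0,0,-0.0395,50],[0,0,0,0,0,-0.0395,50],[0,0,0,0,0,-0.0395,50],[0,0,0,0,0,-0.0395,50]]]'
python3 -m crank '[[[-0.132,-0.177,0,0,0,-0.025,50],[-0.132,-0.177,0,0,0,0,50],[-0.132,-0.177,0.1,0,0,0,50],[0,0,0.1,0,0,0,50],[0,0,0,0,0,0,50],[0,0,0,0,0,0,50],[0,0,0,0,0,0,50]]]'
python3 - <<'E'
from h import *
to(.6045,-.0762,.079,81.8); print(np.round(ctrl.get_state()["qpos"],1))
E
```

```text
time_s: 13.8
ee_pos: [0.5404, 0.0397, 0.2045]
tool_rot: [[-0.978, 0.21, -0.0], [0.21, 0.978, 0.001], [0.001, 0.0, -1.0]]
wrist_force: [0.1, -0.7, 0.6]
gripper_width: 0.05
finger_force: 0.0
time_s: 14.38
ee_pos: [0.5956, -0.0673, 0.1679]
tool_rot: [[-0.99, 0.138, -0.0], [0.138, 0.99, 0.001], [0.0, 0.001, -1.0]]
wrist_force: [-0.1, -0.0, 0.7]
gripper_width: 0.0499
finger_force: 0.0
t 14.38 p [ 0.5956 -0.0673  0.1679] yaw 82.06 tilt [-0.0001  0.0013] w 0.0499 F [-0.1 -0.   0.7] ff 0.0
  rz 0.0014
  shift now [-0.0503 -0.0385  0.4444]
  shift after turn [-0.0504 -0.0377  0.4445]
[ 13.4  25.7 -12.3  99.9   6.4  55.1  80.7]
```

```bash
python3 -m crank '[[[-0.0503,-0.0382,0.1,0,0,0,50],[0,0,0.15,0,0,0,50],[0,0,0.14,0,0,0,50],[0,0,0.054,0,0,0,50],[0,0,0,0,0,0,50],[0,0,0,0,0,0,14],[0,0,0,0,0,0,14],[0,0,0,0,0,0,14],[0,0,0,0,0,0,14],[0,0,0,0,0,0,14],[0,0,0,0,0,0,14]]]' 30
python3 -m crank '[[[0,0,-0.015,0,0,0,14],[0,0,-0.0175,0,0,0,14],[0,0,-0.0175,0,0,0,14],[0,0,-0.0175,0,0,0,14],[0,0,-0.0175,0,0,0,14],[0,0,-0.0175,0,0,0,14],[0,0,-0.0175,0,0,0,14],[0,0,-0.0175,0,0,0,14],[0,0,-0.0175,0,0,0,14],[0,0,-0.0175,0,0,0,14],[0,0,-0.05,0,0,0,14],[0,0,-0.1,0,0,0,14]]]' 30
python3 -m crank '[[[0,0,0,0,0,0,14],[0,0,0,0,0,0,14]]]' 30
python3 - <<'E'
from h import *
to(.445,.056,.15,94)
E
```

```text
time_s: 15.3
ee_pos: [0.6051, -0.0787, 0.08]
tool_rot: [[-0.99, 0.141, 0.002], [0.141, 0.99, -0.0], [-0.002, 0.0, -1.0]]
wrist_force: [0.6, 0.7, 5.1]
gripper_width: 0.0219
finger_force: 30.0
time_s: 16.3
ee_pos: [0.602, -0.0785, 0.1416]
tool_rot: [[-0.99, 0.141, -0.005], [0.141, 0.99, 0.001], [0.005, -0.0, -1.0]]
wrist_force: [0.1, 0.8, -2.4]
gripper_width: 0.022
finger_force: 30.0
time_s: 16.47
ee_pos: [0.6054, -0.0789, 0.1447]
tool_rot: [[-0.99, 0.141, 0.003], [0.141, 0.99, -0.0], [-0.003, 0.0, -1.0]]
wrist_force: [0.0, 0.6, -1.3]
gripper_width: 0.0215
finger_force: 30.0
t 16.47 p [ 0.6054 -0.0789  0.1447] yaw 81.88 tilt [ 0.0033 -0.0004] w 0.0215 F [ 0.   0.6 -1.3] ff 30.0
  rz -0.0674
  shift now [ 0.8894  0.5542 -0.0294]
  shift after turn [ 0.7532  0.7286 -0.0265]
```

```bash
python3 -m crank '[[[0,0,0,0,0,-0.0337,14],[0,0,0,0,0,-0.0337,14],[0.1255,0.1214,0,0,0,0,14],[0.1255,0.1214,0,0,0,0,14],[0.1255,0.1214,0,0,0,0,14],[0.1255,0.1214,0,0,0,0,14],[0.1255,0.1214,0,0,0,0,14],[0.1255,0.1214,0,0,0,0,14],[0,0,0.1,0,0,0,14],[0,0,0.15,0,0,0,14],[0,0,0,0,0,0,14],[0,0,0,0,0,0,14]]]' 30
python3 -m crank '[[[0,0,0,0,0,0,14],[0,0,0,0,0,0,14]]]' 30
python3 - <<'E'
from h import *
import pickle
to(.445,.056,.027,94)
c=eyes.calibration("wrist"); im=eyes.camera("wrist"); im2=eyes.camera("side")
cv2.imwrite("pics/w5.png",np.hstack([crop(im,256,240,200,150),crop(im2,292,240,64,48)]))
b=np.radians(4);ax=np.array([np.cos(b),np.sin(b),0])
for s in (-.041,.041): print(np.round(proj("wrist",np.array([.445,.056,.04])+s*ax,c),1))
E
```

```text
time_s: 17.47
ee_pos: [0.4417, 0.0558, 0.092]
tool_rot: [[-0.998, -0.07, -0.005], [-0.07, 0.998, -0.0], [0.005, -0.0, -1.0]]
wrist_force: [0.8, -0.7, -2.9]
gripper_width: 0.0217
finger_force: 30.0
time_s: 17.63
ee_pos: [0.445, 0.0559, 0.0943]
tool_rot: [[-0.998, -0.069, 0.002], [-0.069, 0.998, 0.0], [-0.002, 0.0, -1.0]]
wrist_force: [0.1, -0.2, -1.3]
gripper_width: 0.0219
finger_force: 30.0
t 17.63 p [0.445  0.0559 0.0943] yaw 93.97 tilt [0.0017 0.0003] w 0.0219 F [ 0.1 -0.2 -1.3] ff 30.0
  rz -0.0002
  shift now [3.000e-04 4.000e-04 3.364e-01]
  shift after turn [-3.000e-04  4.000e-04  3.364e-01]
[258.  144.7]
[258.  254.4]
```

View pics/w5.png

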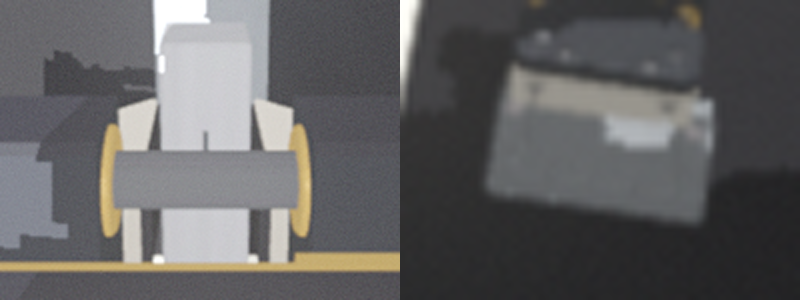

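The bar is parallel with and centred over the nest, so I'm lowering it.

```bash
python3 -m crank '[[[0,0,0.12,0,0,0,14],[0,0,0.1,0,0,0,14],[0,0,0.06,0,0,0,14],[0,0,0.03,0,0,0,14],[0,0,0.015,0,0,0,14],[0,0,0.008,0,0,0,14],[0,0,0,0,0,0,14],[0,0,0,0,0,0,14]]]' 30
```

```text
time_s: 18.4
ee_pos: [0.4446, 0.0561, 0.0274]
tool_rot: [[-0.998, -0.07, 0.001], [-0.07, 0.998, 0.0], [-0.001, 0.0, -1.0]]
wrist_force: [0.1, -0.4, -2.2]
gripper_width: 0.0219
finger_force: 30.0
```

```bash
python3 -m crank '[[[0,0,0.008,0,0,0,14],[0,0,0,0,0,0,14]]]' 30
```

```text
time_s: 18.57
ee_pos: [0.4447, 0.0562, 0.0259]
tool_rot: [[-0.998, -0.07, 0.002], [-0.07, 0.998, 0.0], [-0.002, -0.0, -1.0]]
wrist_force: [-0.4, -0.8, 2.9]
gripper_width: 0.0217
finger_force: 30.0
```

```bash
python3 -m crank '[[[0,0,0,0,0,0,30],[0,0,0,0,0,0,45],[0,0,0,0,0,0,45],[0,0,-0.05,0,0,0,45],[0,0,-0.2,0,0,0,45],[0,0,-0.2,0,0,0,45],[-0.2,0,-0.2,0,0,0,45],[-0.05,0,-0.1,0,0,0,45],[0,0,0,0,0,0,45],[0,0,0,0,0,0,45],[0,0,0,0,0,0,45]]]' 30
python3 - <<'E'
from h import *
import pickle
to(.4775,-.332,.17,94)
c=eyes.calibration("wrist"); im=eyes.camera("wrist"); cv2.imwrite("pics/w6raw.png",im); pickle.dump(c,open("w6.pkl","wb"))
print(np.round(proj("wrist",np.array([.4445,.056,.044]),c),1), ctrl.get_state()["qpos"])
E
```

```text
time_s: 19.48
ee_pos: [0.4818, 0.0586, 0.164]
tool_rot: [[-0.998, -0.07, -0.002], [-0.07, 0.998, -0.0], [0.002, -0.0, -1.0]]
wrist_force: [0.1, 0.1, -0.6]
gripper_width: 0.045
finger_force: 0.0
t 19.48 p [0.4818 0.0586 0.164 ] yaw 94.02 tilt [-0.0017 -0.0004] w 0.045 F [ 0.1  0.1 -0.6] ff 0.0
  rz 0.0001
  shift now [ 0.1582 -1.9465 -0.0291]
  shift after turn [ 0.1576 -1.9466 -0.0298]
[258.1 140.8] [  7.00998577  15.90615743 -19.70334699 115.5175018    6.92975327
  49.84750983  77.52509164]
```

```bash
python3 -m crank '[[[-0.0067,-0.1947,-0.018,0,0,0,45],[-0.0067,-0.1947,-0.018,0,0,0,45],[-0.0067,-0.1947,-0.018,0,0,0,45],[-0.0067,-0.1947,-0.018,0,0,0,45],[-0.0067,-0.1947,-0.018,0,0,0,45],[-0.0067,-0.1947,-0.018,0,0,0,45],[-0.0067,-0.1947,-0.018,0,0,0,45],[-0.0067,-0.1947,-0.018,0,0,0,45],[-0.0067,-0.1947,-0.018,0,0,0,45],[-0.0067,-0.1947,-0.018,0,0,0,45],[0,0,0,0,0,0,45],[0,0,0,0,0,0,45]]]' 30
python3 -m crank '[[[0,0,0,0,0,0,45],[0,0,0,0,0,0,45]]]' 30
python3 - <<'E'
from h import *
import pickle
to(.4775,-.332,.17,94)
c=eyes.calibration("wrist"); im=eyes.camera("wrist"); cv2.imwrite("pics/w7raw.png",im); pickle.dump(c,open("w7.pkl","wb"))
s=eyes.camera("side"); cv2.imwrite("pics/s7raw.png",s)
p=proj("wrist",np.array([.4775,-.332,.1]),c); print(p)
w6=cv2.imread("pics/w6raw.png")
u,v=int(p[0]),max(48,int(p[1])); print("crop7 origin",u-64,v-48)
a=crop(w6,258,140,128,96); b=crop(im,u,v,128,96)
d=crop(s,243,212,96,72); e=crop(s,292,240,64,48)
cv2.imwrite("pics/x10.png",np.vstack([np.hstack([a,b]),np.hstack([d,e])]))
E
```

```text
time_s: 20.53
ee_pos: [0.5213, -0.3312, 0.1983]
tool_rot: [[-0.998, -0.065, -0.004], [-0.065, 0.998, 0.001], [0.004, 0.001, -1.0]]
wrist_force: [0.2, 0.9, 0.2]
gripper_width: 0.045
finger_force: 0.0
time_s: 20.7
ee_pos: [0.5233, -0.3261, 0.1992]
tool_rot: [[-0.997, -0.072, -0.002], [-0.072, 0.997, 0.003], [0.002, 0.003, -1.0]]
wrist_force: [-0.6, 1.2, 0.2]
gripper_width: 0.0456
finger_force: 0.0
t 20.7 p [ 0.5233 -0.3261  0.1992] yaw 94.15 tilt [-0.0021  0.0025] w 0.0456 F [-0.6  1.2  0.2] ff 0.0
  rz 0.0008
  shift now [ 0.2303 -0.0133  0.1462]
  shift after turn [ 0.2305 -0.0135  0.1458]
(np.float64(254.5479033662096), np.float64(132.56947245641092))
crop7 origin 190 84
```

View pics/x10.png

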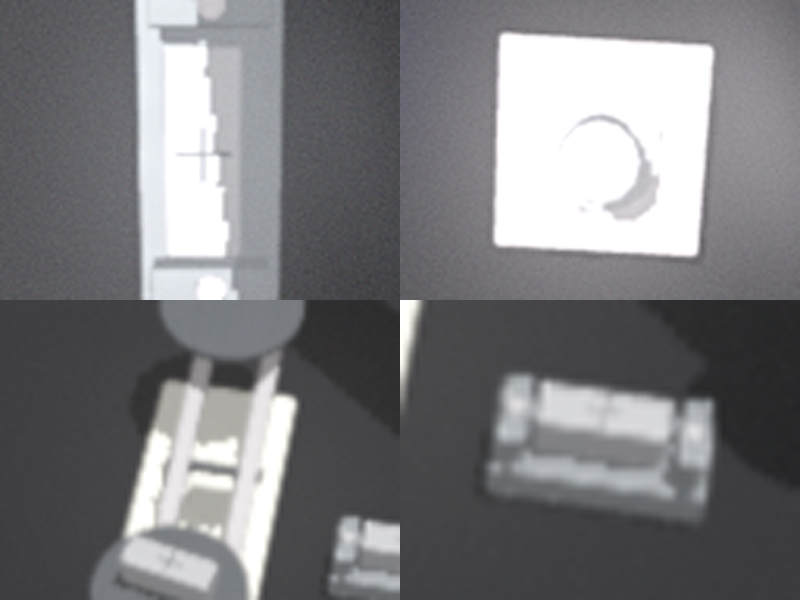

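The heavier bar sits flat between the stops, with its cross at tile (204,154). The light bar is still on its pan. The grip top circle is centred at tile (601,162) and the block's centre at (601.5,145.5).

```bash
python3 - <<'E'
from h import *; import pickle
c=pickle.load(open("w6.pkl","rb")); print("cross",onz("wrist",194+204/3.125,92+154/3.125,.044,c).round(4))
c7=pickle.load(open("w7.pkl","rb")); f=lambda u,v,z:onz("wrist",190+u/3.125,84+v/3.125,z,c7)
print("grip top",f(201,162,.124).round(4)); print("stand",f(201.5,145.5,.07).round(4))
q=[f(100,34,.07),f(312,46,.07),f(300,256,.07),f(94,246,.07)]; print([np.linalg.norm(q[i]-q[i-1]).round(4) for i in range(4)])
P=f(201,162,.124); to(P[0],P[1],.081,94)
E
```

```text
cross [0.4449 0.0571 0.044 ]
grip top [ 0.4782 -0.3319  0.124 ]
stand [ 0.4778 -0.3323  0.07  ]
[np.float64(0.0612), np.float64(0.0606), np.float64(0.0609), np.float64(0.0621)]
t 20.8 p [ 0.5238 -0.3264  0.1999] yaw 94.17 tilt [-0.0009  0.0014] w 0.0452 F [-0.3  0.1 -1.1] ff 0.0
  rz 0.001
  shift now [ 0.2291 -0.0117  0.5949]
  shift after turn [ 0.2295 -0.0115  0.5947]
```

```bash
python3 -m crank '[[[0.115,-0.006,0,0,0,0.001,45],[0.114,-0.0057,0,0,0,0,45],[0,0,0,0,0,0,45],[0,0,0.15,0,0,0,45],[0,0,0.2,0,0,0,45],[0,0,0.15,0,0,0,45],[0,0,0.07,0,0,0,45],[0,0,0.02,0,0,0,45],[0,0,0,0,0,0,45],[0,0,0,0,0,0,45],[0,0,0,0,0,0,45]]]' 30
python3 - <<'E'
from h import *
to(.478,-.332,.079,94)
E
```

```text
time_s: 21.72
ee_pos: [0.4797, -0.3346, 0.0842]
tool_rot: [[-0.998, -0.067, 0.003], [-0.067, 0.998, -0.002], [-0.002, -0.002, -1.0]]
wrist_force: [0.5, 0.1, 0.6]
gripper_width: 0.0452
finger_force: 0.0
t 21.72 p [ 0.4797 -0.3346  0.0842] yaw 93.86 tilt [ 0.0026 -0.0016] w 0.0452 F [0.5 0.1 0.6] ff 0.0
  rz -0.0008
  shift now [0.0075 0.0135 0.026 ]
  shift after turn [0.0074 0.0135 0.0261]
```

```bash
python3 -m crank '[[[0.0075,0.011,0.015,0,0,0,45],[0,0,0.006,0,0,0,32],[0,0,0,0,0,0,32],[0,0,0,0,0,0,32]]]' 30
python3 - <<'E'
from h import *
to(.478,-.332,.079,94)
E
```

```text
time_s: 22.05
ee_pos: [0.4766, -0.3322, 0.0786]
tool_rot: [[-0.998, -0.067, 0.0], [-0.067, 0.998, -0.0], [-0.0, -0.0, -1.0]]
wrist_force: [0.2, 0.5, -0.1]
gripper_width: 0.0329
finger_force: 0.0
t 22.05 p [ 0.4766 -0.3322  0.0786] yaw 93.83 tilt [ 0.0004 -0.0003] w 0.0329 F [ 0.2  0.5 -0.1] ff 0.0
  rz -0.001
  shift now [-0.0069  0.0004 -0.0018]
  shift after turn [-0.0069  0.0004 -0.0018]
```

```bash
python3 -m crank '[[[-0.0069,0,0,0,0,-0.001,32],[0,0,0,0,0,0,32],[0,0,0,0,0,0,12],[0,0,0,0,0,0,12],[0,0,0,0,0,0,12],[0,0,0,0,0,0,12]]]' 50
python3 - <<'E'
from h import *
to(.478,-.332,.079,94)
E
```

```text
time_s: 22.55
ee_pos: [0.4781, -0.3322, 0.0784]
tool_rot: [[-0.998, -0.07, 0.0], [-0.07, 0.998, -0.0], [-0.0, -0.0, -1.0]]
wrist_force: [0.4, -1.2, 0.7]
gripper_width: 0.0189
finger_force: 50.0
t 22.55 p [ 0.4781 -0.3322  0.0784] yaw 94.01 tilt [ 0.0003 -0.0003] w 0.0189 F [ 0.4 -1.2  0.7] ff 50.0
  rz 0.0
  shift now [ 0.0003  0.0011 -0.0029]
  shift after turn [ 0.0003  0.0011 -0.0029]
```

```bash
python3 -m crank '[[[0,0,-0.03,0,0,0,12],[0,0,-0.1,0,0,0,12],[0,0,-0.13,0,0,0,12],[0,0,-0.13,0,0,0,12],[0,0,-0.1,0,0,0,12],[0,0,-0.02,0,0,0,12],[0,0,0,0,0,0,12],[0,0,0,0,0,0,12]]]' 50
python3 - <<'E'
from h import *
to(.4449,.0571,.13,94)
E
```

```text
time_s: 23.22
ee_pos: [0.4773, -0.3316, 0.1794]
tool_rot: [[-0.998, -0.07, -0.001], [-0.07, 0.998, 0.001], [0.001, 0.001, -1.0]]
wrist_force: [0.2, 0.3, -1.9]
gripper_width: 0.0198
finger_force: 50.0
t 23.22 p [ 0.4773 -0.3316  0.1794] yaw 94.01 tilt [-0.0011  0.0007] w 0.0198 F [ 0.2  0.3 -1.9] ff 50.0
  rz 0.0001
  shift now [0.0252 1.9496 0.2486]
  shift after turn [0.0259 1.9498 0.247 ]
```

```bash
python3 -m crank '[[[0.0023,0.1,0,0,0,0,12],[0.0023,0.185,0,0,0,0,12],[0.0023,0.185,0,0,0,0,12],[0.0023,0.185,0,0,0,0,12],[0.0023,0.185,0,0,0,0,12],[0.0023,0.185,0,0,0,0,12],[0.0023,0.185,0,0,0,0,12],[0.0023,0.185,0,0,0,0,12],[0.0023,0.185,0,0,0,0,12],[0.0023,0.185,0,0,0,0,12],[0.0023,0.185,0,0,0,0,12],[0,0,0,0,0,0,12]]]' 50
python3 -m crank '[[[0,0,0.1,0,0,0,12],[0,0,0.1,0,0,0,12],[0,0,0,0,0,0,12],[0,0,0,0,0,0,12],[0,0,0,0,0,0,12],[0,0,0,0,0,0,12],[0,0,0,0,0,0,12],[0,0,0,0,0,0,12]]]' 50
python3 - <<'E'
from h import *
to(.4449,.0571,.117,94)
im=eyes.camera("wrist"); c=eyes.calibration("wrist"); cv2.imwrite("pics/w8raw.png",im)
print(proj("wrist",np.array([.4449,.0571,.044]),c))
E
```

```text
time_s: 24.22
ee_pos: [0.4433, 0.0647, 0.179]
tool_rot: [[-0.997, -0.08, -0.003], [-0.08, 0.997, 0.004], [0.002, 0.004, -1.0]]
wrist_force: [-0.1, 0.2, -1.5]
gripper_width: 0.0195
finger_force: 50.0
time_s: 24.88
ee_pos: [0.4462, 0.0566, 0.141]
tool_rot: [[-0.998, -0.07, 0.001], [-0.07, 0.998, 0.0], [-0.001, -0.0, -1.0]]
wrist_force: [0.5, -0.5, -2.4]
gripper_width: 0.0194
finger_force: 50.0
t 24.88 p [0.4462 0.0566 0.141 ] yaw 93.99 tilt [0.0014 0.0001] w 0.0194 F [ 0.5 -0.5 -2.4] ff 50.0
  rz -0.0001
  shift now [0.0066 0.0031 0.1201]
  shift after turn [0.0064 0.0031 0.1201]
(np.float64(258.6773419548576), np.float64(186.01153556790268))
```

```bash
python3 -m crank '[[[0.007,0.001,0.05,0,0,0,12],[0,0,0.04,0,0,0,12],[0,0,0.02,0,0,0,12],[0,0,0,0,0,0,12],[0,0,0,0,0,0,12],[0,0,0,0,0,0,12],[0,0,0,0,0,0,12]]]' 60
python3 - <<'E'
from h import *
to(.4447,.0565,.1144,94)
E
```

```text
time_s: 25.52
ee_pos: [0.4444, 0.0569, 0.1184]
tool_rot: [[-0.998, -0.07, 0.0], [-0.07, 0.998, 0.0], [-0.0, 0.0, -1.0]]
wrist_force: [-0.1, -0.4, -1.7]
gripper_width: 0.0189
finger_force: 60.0
t 25.52 p [0.4444 0.0569 0.1184] yaw 94.01 tilt [0.0003 0.0001] w 0.0189 F [-0.1 -0.4 -1.7] ff 60.0
  rz 0.0001
  shift now [-0.0013 -0.002   0.0202]
  shift after turn [-0.0013 -0.002   0.0202]
```

```bash
python3 -m crank '[[[-0.001,-0.001,0.01,0,0,0,12],[0,0,0.01,0,0,0,12],[0,0,0.01,0,0,0,12],[0,0,0,0,0,0,12],[0,0,0,0,0,0,12]]]' 60
python3 -m crank '[[[0,0,0.01,0,0,0,12],[0,0,0.01,0,0,0,12],[0,0,0,0,0,0,12],[0,0,0,0,0,0,12]]]' 60
```

```text
time_s: 25.93
ee_pos: [0.4451, 0.0567, 0.1131]
tool_rot: [[-0.998, -0.07, 0.001], [-0.07, 0.998, -0.0], [-0.001, -0.0, -1.0]]
wrist_force: [-1.8, -0.4, 7.6]
gripper_width: 0.0193
finger_force: 60.4
time_s: 26.27
ee_pos: [0.4453, 0.0567, 0.1094]
tool_rot: [[-0.998, -0.07, 0.002], [-0.07, 0.998, -0.0], [-0.001, -0.0, -1.0]]
wrist_force: [-2.9, -1.1, 11.1]
gripper_width: 0.0192
finger_force: 60.8
```

```bash
python3 -m crank '[[[0,0,0.01,0,0,0,12],[0,0,0,0,0,0,12],[0,0,0,0,0,0,12]]]' 60
python3 -m crank '[[[0,0,0.007,0,0,0,12],[0,0,0,0,0,0,12],[0,0,0,0,0,0,12]]]' 60
```

```text
time_s: 26.52
ee_pos: [0.4452, 0.0567, 0.1074]
tool_rot: [[-0.998, -0.07, 0.001], [-0.07, 0.998, -0.0], [-0.001, -0.0, -1.0]]
wrist_force: [-1.8, -0.7, 10.6]
gripper_width: 0.0196
finger_force: 60.7
time_s: 26.77
ee_pos: [0.4448, 0.0566, 0.1052]
tool_rot: [[-0.998, -0.07, 0.001], [-0.07, 0.998, 0.0], [-0.001, -0.0, -1.0]]
wrist_force: [0.1, -0.7, 1.5]
gripper_width: 0.0192
finger_force: 60.0
```

The force fell from 10.6 to 1.5 N, so the punch has tripped. Lifting off.

```bash
python3 -m crank '[[[0,0,-0.03,0,0,0,12],[0,0,-0.05,0,0,0,12],[0,0,-0.1,0,0,0,12],[0,0,-0.15,0,0,0,12],[0,0,-0.05,0,0,0,12],[0,0,0,0,0,0,12],[0,0,0,0,0,0,12],[0,0,0,0,0,0,12]]]' 50
python3 - <<'E'
from h import *
to(.4781,-.3322,.1794,94)
im=eyes.camera("side"); cv2.imwrite("pics/s9raw.png",im)
E
```

```text
time_s: 27.43
ee_pos: [0.4434, 0.0563, 0.1798]
tool_rot: [[-0.998, -0.07, -0.002], [-0.07, 0.998, -0.0], [0.002, -0.0, -1.0]]
wrist_force: [-0.5, 0.0, -1.9]
gripper_width: 0.0191
finger_force: 50.0
t 27.43 p [0.4434 0.0563 0.1798] yaw 94.0 tilt [-0.0019 -0.0003] w 0.0191 F [-0.5  0.  -1.9] ff 50.0
  rz 0.0
  shift now [-0.0375 -1.9498  0.0021]
  shift after turn [-3.7600e-02 -1.9498e+00  1.8000e-03]
```

```bash
python3 -m crank '[[[-0.0034,-0.1,0,0,0,0,12],[-0.0034,-0.185,0,0,0,0,12],[-0.0034,-0.185,0,0,0,0,12],[-0.0034,-0.185,0,0,0,0,12],[-0.0034,-0.185,0,0,0,0,12],[-0.0034,-0.185,0,0,0,0,12],[-0.0034,-0.185,0,0,0,0,12],[-0.0034,-0.185,0,0,0,0,12],[-0.0034,-0.185,0,0,0,0,12],[-0.0034,-0.185,0,0,0,0,12],[-0.0034,-0.185,0,0,0,0,12],[0,0,0,0,0,0,12]]]' 50
python3 -m crank '[[[0,0,0,0,0,0,12],[0,0,0,0,0,0,12],[0,0,0,0,0,0,12],[0,0,0,0,0,0,12],[0,0,0,0,0,0,12],[0,0,0,0,0,0,12]]]' 50
python3 - <<'E'
from h import *
to(.4781,-.3322,.0784,94)
E
```

```text
time_s: 28.48
ee_pos: [0.4766, -0.3412, 0.179]
tool_rot: [[-0.998, -0.061, -0.002], [-0.061, 0.998, -0.004], [0.002, -0.004, -1.0]]
wrist_force: [-0.9, -1.2, -1.9]
gripper_width: 0.019
finger_force: 50.0
time_s: 28.98
ee_pos: [0.4794, -0.3309, 0.181]
tool_rot: [[-0.997, -0.072, 0.0], [-0.072, 0.997, 0.0], [-0.0, 0.0, -1.0]]
wrist_force: [0.2, -1.3, -1.9]
gripper_width: 0.0196
finger_force: 50.0
t 28.98 p [ 0.4794 -0.3309  0.181 ] yaw 94.11 tilt [0.0001 0.0001] w 0.0196 F [ 0.2 -1.3 -1.9] ff 50.0
  rz 0.0006
  shift now [ 0.0073 -0.006   0.5132]
  shift after turn [ 0.0072 -0.006   0.5132]
```

```bash
python3 -m crank '[[[0.007,-0.006,0,0,0,0.0006,12],[0,0,0.05,0,0,0,12],[0,0,0.08,0,0,0,12],[0,0,0.1,0,0,0,12],[0,0,0.1,0,0,0,12],[0,0,0.1,0,0,0,12],[0,0,0.05,0,0,0,12],[0,0,0.01,0,0,0,12],[0,0,0,0,0,0,12],[0,0,0,0,0,0,12],[0,0,0,0,0,0,12]]]' 50
python3 - <<'E'
from h import *
to(.4781,-.3322,.0784,94)
E
```

```text
time_s: 29.9
ee_pos: [0.4788, -0.3339, 0.0842]
tool_rot: [[-0.998, -0.068, 0.002], [-0.068, 0.998, -0.001], [-0.002, -0.001, -1.0]]
wrist_force: [-0.9, -0.9, -2.0]
gripper_width: 0.0193
finger_force: 50.0
t 29.9 p [ 0.4788 -0.3339  0.0842] yaw 93.9 tilt [ 0.002  -0.0013] w 0.0193 F [-0.9 -0.9 -2. ] ff 50.0
  rz -0.0006
  shift now [0.003  0.0085 0.029 ]
  shift after turn [0.003  0.0085 0.029 ]
```

```bash
python3 -m crank '[[[0.002,0.004,0.012,0,0,0,12],[0,0,0.008,0,0,0,12],[0,0,0.004,0,0,0,12],[0,0,0,0,0,0,12],[0,0,0,0,0,0,12]]]' 50
python3 -m crank '[[[0,0,0.004,0,0,0,12],[0,0,0,0,0,0,12]]]' 50
```

```text
time_s: 30.32
ee_pos: [0.4775, -0.3325, 0.0784]
tool_rot: [[-0.998, -0.068, 0.0], [-0.068, 0.998, -0.0], [-0.0, -0.0, -1.0]]
wrist_force: [-0.5, 0.4, 1.2]
gripper_width: 0.0193
finger_force: 50.0
time_s: 30.48
ee_pos: [0.4775, -0.3325, 0.0784]
tool_rot: [[-0.998, -0.068, 0.0], [-0.068, 0.998, -0.0], [-0.0, -0.0, -1.0]]
wrist_force: [-2.9, 1.7, 8.2]
gripper_width: 0.0191
finger_force: 50.3
```

Seated at the original height. Releasing and retreating straight up.

```bash
python3 -m crank '[[[0,0,-0.005,0,0,0,12],[0,0,0,0,0,0,30],[0,0,0,0,0,0,45],[0,0,0,0,0,0,45],[0,0,-0.05,0,0,0,45],[0,0,-0.2,0,0,0,45],[0,0,-0.2,0,0,0,45],[0,0,-0.15,0,0,0,45],[-0.2,0,0,0,0,0,45],[-0.05,0,0,0,0,0,45],[0,0,0,0,0,0,45],[0,0,0,0,0,0,45]]]' 30
python3 - <<'E'
from h import *
to(.4781,-.3322,.2,94)
c=eyes.calibration("wrist"); im=eyes.camera("wrist"); s=eyes.camera("side"); s7=cv2.imread("pics/s7raw.png"); w7=cv2.imread("pics/w7raw.png")
P=np.array([.478,-.332,.07]); u,v=map(int,proj("wrist",P,c)); print(u,v)
cv2.imwrite("pics/final.png",np.hstack([crop(im,u,max(v,48),128,96),crop(s,304,140,64,48)]))
# compare side views before pressing and now, excluding arm
d=cv2.absdiff(s,s7).max(2); 
for n,(x,y,w,h) in dict(nest=(272,222,44,34),lightpan=(212,225,50,36),rack=(240,300,36,42)).items(): print(n,d[y:y+h,x:x+w].mean().round(2),(d[y:y+h,x:x+w]>60).sum())
def circ(i,c):
    g=cv2.cvtColor(i,cv2.COLOR_BGR2GRAY); a,b=map(int,proj("wrist",P,c)); m=(g>150).astype(np.uint8); k=max(cv2.findContours(m[max(0,b-60):b+60,a-60:a+60],0,1)[0],key=cv2.contourArea); return cv2.minAreaRect(k)
print(circ(im,c))
E
```

```text
time_s: 31.48
ee_pos: [0.5273, -0.3282, 0.1979]
tool_rot: [[-0.998, -0.07, -0.001], [-0.07, 0.998, 0.001], [0.001, 0.001, -1.0]]
wrist_force: [-1.0, -0.1, -0.9]
gripper_width: 0.0449
finger_force: 0.0
t 31.48 p [ 0.5273 -0.3282  0.1979] yaw 93.99 tilt [-0.001   0.0008] w 0.0449 F [-1.  -0.1 -0.9] ff 0.0
  rz -0.0
  shift now [ 0.2466 -0.0028 -0.0101]
  shift after turn [ 0.2466 -0.0028 -0.0103]
257 126
nest 1.25 0
lightpan 1.12 0
rack 1.21 0
((72.18099975585938, 60.1990966796875), (94.55951690673828, 69.63538360595703), 2.726311206817627)
```

```bash
python3 - <<'E'
from h import *
import pickle
c7=pickle.load(open("w7.pkl","rb")); w7=cv2.imread("pics/w7raw.png"); c=eyes.calibration("wrist"); im=eyes.camera("wrist")
a,b=proj("wrist",np.array([.478,-.332,.124]),c7); u,v=proj("wrist",np.array([.478,-.332,.124]),c)
a,b=int(a),int(b); T=w7[b-22:b+22,a-22:a+22]; r=cv2.matchTemplate(im,T,cv2.TM_CCOEFF_NORMED); _,m,_,l=cv2.minMaxLoc(r)
print("score",m,"found",l[0]+22,l[1]+22,"expected",u,v,a,b)
s=eyes.camera("side"); s7=cv2.imread("pics/s7raw.png"); s0=cv2.imread("pics/side_raw.png")
T=s0[118:136,298:316]
for i in (s7,s): _,m,_,l=cv2.minMaxLoc(cv2.matchTemplate(i[100:160,280:330],T,cv2.TM_CCOEFF_NORMED)); print(m,l[0]+280,l[1]+100)
E
```

```text
score 0.8953967094421387 found 259 132 expected 258.2783935455666 132.9643696575945 254 135
0.9995322823524475 298 118
0.9929445385932922 298 118
```

The punch is upright in its block at its original spot: the side-view match is 0.993 with no shift. The nest, light pan and rack are unchanged since before the press.

```bash
python3 -c "
from workcell import workorder; print(workorder.sign_off())"
```

```text
the job is handed in; nothing more can be done
None
```

The job is handed in at about 31.6 s: the heavier bar (from the right pan) is in the nest and was punched at its cross until the punch tripped, the lighter bar is still on its pan, and the punch is back upright in its block.

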